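# Clamp a sample tube in the crowded clamp rack

## Task

Stand the loose capped glass tube upright on the floor of the empty pocket in the clamp rack, let go of it, then turn that station's knob clockwise until its jaw grips the tube snugly, with about 14 N, and leave it so. It is glass: pressed with 30 N it cracks. Do not touch the neighbouring stations, whose knobs turn at a brush, and leave the other things on the bench where they are.

Things in the scene. Friction and masses are not known exactly. Their poses are not given: they have to be found in the camera images.
- rack: Dark steel base plate, 200 x 262 x 8 mm, fixed; origin under its centre. Its x axis points from the knob side (nearest the robot) to the tube side; the four clamp stations stand on it side by side along its y, 60 mm apart. Its heading varies.
- station: The one EMPTY clamp station (which of the four places it has varies), fixed; base 170 x 56 mm, origin under its centre, axes as the rack's. At x = -55 mm a white block, top 50 mm above the origin, carries the knob; at x = +45 mm is the tube's pocket: floor 12 mm above the origin, open at the top, side walls 29 mm apart in y, rising 40 mm above its floor.
- seat (a point): Centre of the empty pocket's floor, where the tube's underside goes; axes as the station's. Along x the tube lies between the jaw's rubber pad (-x side; 22 mm wide, its face 18 mm short of this point at knob 0, its middle 28 mm above the floor) and a rubber backstop, 42 mm tall, whose face is set differently each time, 15 to 21 mm beyond this point, not measured.
- knob (a joint): Angle of the empty station's knob, 0 = jaw back, at most 1.9; grows when turned CLOCKWISE seen from above: 12 mm of jaw per rad. Starts at 0 to 0.2; the jaw bites (tube against backstop) somewhere from 0.75 to 1.25, then its force rises some 120 N per rad. It stays where left. Felt: drag 0.35 N m while turning, less at rest; each newton of jaw force adds 0.012 N m to it.
- knob_end (a point): One end of the empty station's grip bar, at its top, 20 mm from its axis. Judge the jaw force by the rise of the torque over that of the free turn just before the bite, read in the same way (moving, or at rest after equal small steps).
- knob_grip (a point): On that knob's vertical axis, 14 mm below the top of its grip bar (the height to pinch). Bar 40 mm long, 14 mm wide, 36 mm tall, on a 38 mm disc whose top is 22 mm below this point. The point turns with the knob: the bar's length lies +0.75 rad (anticlockwise from above) from the point's x axis, i.e. at station heading + 0.75 - knob angle.
- tube: The loose glass sample tube with a white cap, a plain upright cylinder 24 mm in diameter and 95 mm tall (cap: the top 23 mm), about 60 g, standing on the bench; origin at the centre of its underside, z up the tube.
- beaker: bystander: clear beaker, 72 mm wide, 85 mm tall
- jar: bystander: small amber jar, 48 mm wide, 60 mm tall
- bulb: bystander: dark pear-shaped rubber bulb, 52 mm wide, 58 mm tall
- bottle: bystander: white bottle, 44 mm wide, 100 mm tall
- dish: bystander: shallow white dish, 90 mm wide, 20 mm tall
- spatula: bystander: spatula with a wooden handle, 180 mm long, lying flat
- other1: A neighbouring clamp station, built alike, already loaded: its tube is clamped and its top stands 107 mm above this origin (underside centre). Fixed, must not be touched.
- knob1_grip (a point): On the axis of that neighbour's knob, 14 mm below its top; same size of bar, but this knob turns at the lightest touch (0.02 N m).
- knob1_end (a point): One end of that neighbour's grip bar, at its top, 20 mm from its axis.
- other2: A neighbouring clamp station, built alike, already loaded: its tube is clamped and its top stands 107 mm above this origin (underside centre). Fixed, must not be touched.
- knob2_grip (a point): On the axis of that neighbour's knob, 14 mm below its top; same size of bar, but this knob turns at the lightest touch (0.02 N m).
- knob2_end (a point): One end of that neighbour's grip bar, at its top, 20 mm from its axis.
- other3: A neighbouring clamp station, built alike, already loaded: its tube is clamped and its top stands 107 mm above this origin (underside centre). Fixed, must not be touched.
- knob3_grip (a point): On the axis of that neighbour's knob, 14 mm below its top; same size of bar, but this knob turns at the lightest touch (0.02 N m).
- knob3_end (a point): One end of that neighbour's grip bar, at its top, 20 mm from its axis.
There are look-alikes about, which are no part of the job. Several things look just like the tube: the one meant starts farthest from the robot's base.

How it is judged:
By the outcome, as a careful person would: the job done as asked, in the order asked, and still so for the second after the job is handed in, with the robot touching nothing.
It also fails if it takes over 72 s, if anything falls off the work surface, if the arm or the gripper's body presses on something with over 40 N, if the wrist force passes 120 N, or if a joint passes its speed limit or range.

## Robot

A 7-joint arm with a two-finger parallel gripper is mounted at the origin on the work surface. World frame = base frame: x ahead of the robot, y to its left, z up, the work surface at z = 0. Lengths are in m, angles in degrees, forces in N, time in s.
With the tool pointing down it reaches from about 0.4 to 0.75 m from the base axis. Payload 19.5 kg.
Tool frame: the origin (TCP) lies between the finger pads; the fingertips stand 17 mm ahead of it and the grasp point (between the pads) lies 2 mm behind it (r.nose_length is the distance from the TCP to the fingertips, in m); z points along the fingers, y is the direction in which the jaws open and shut (so a half turn about z gives the same grasp; the last joint's range is limited). The gripper opens to 85 mm and grips with 20 to 120 N. Pads are 22 mm wide; open, the fingers measure 114 mm over their backs; the gripper's body (76 mm by 85 mm) begins 54 mm behind the grasp point. The pads swing forward as they close: fully open they stand 13 mm farther back than shut.
Start: joints at [-72.233, 40.479, -1.581, 85.061, 1.261, 54.483, -4.326], TCP at [0.198, 0.54, 0.248] pointing down, gripper open.
Joint ranges: [-155.06, 155.06], [-18.47, 123.98], [-90, 86.84], [0, 140.48], [-83.41, 263.41], [0, 116], [-161.91, 161.91]. Speed limits (degrees/s): [108.29, 108.29, 147.25, 147.25, 172.46, 172.46, 172.46].

## Interface

Orientations are given as [roll, pitch, yaw] about the fixed x, y, z axes, in that order (R = Rz(yaw) Ry(pitch) Rx(roll)).
In Python, from workcell import telemetry, viewer, r gives the robot as it stands.
- The arm moves only by the tool drive_tool, never from a script. Its argument "deltas" is one flat list of numbers, 5 for each row, row after row: the finger opening in cm, from 0 to 8.54, then the shift along the tool's x, y, z in cm, then the turn about the tool's z in degrees. In form: [jaw, tx, ty, tz, yaw, jaw, tx, ty, tz, yaw, ...]. A call has 1 to 20 rows; each row is the pose to reach, as a shift and turn from the pose commanded when the call began, along the tool's axes at that moment; what a row does not reach only later rows make up. A row lasts 1/8 s, in which the tool goes at most 62.5 mm and 10.7 degrees, less where a joint would pass 70% of its speed; a pose out of reach is approached as far as the arm can. A call with a gripper value outside its range is refused whole. The fingers move at their own pace and stop on an object; "squeeze" is the grip in N (left out, the last holds). Time passes only in rows, so rows that repeat a pose let the fingers close. It gives the time, the measured TCP pose, the force and the opening at its end, in the units of the state.
- telemetry.observe(): the state, without advancing time (a new reading comes with each control period).
- viewer.camera(name): name is "side" or "top" or "wrist"; returns (picture, depth): 400x640x3 uint8, red, green, blue; 400x640 float32, m along the optical axis (not along the pixel's ray), 0 where there is no reading.
- viewer.camera_info(name): a dict with "fovy" (degrees; the focal length in pixels is half the picture's height over the tangent of half this angle, whatever the lens; pixels are square), "cx", "cy" (the principal point, pixels), "pose" (4x4, takes a point from camera to world coordinates). Camera axes: x right, y down, z forward; pixel columns grow to the right and rows downward; lengths in m; the calibration is good to about 2 mm. A picture is of the moment at which its call begins: read the wrist's pose just before it. camera_info takes no time and is no camera call; for the wrist camera it gives the pose at the moment of the call.
- r.hand_in(): hands the job in, once; it reports no verdict.
The state is a dict: "clock": time; "joint_positions": joint angles; "joint_velocities": joint speeds; "tau": joint torques, N m; "ee_pos": TCP position; "ee_rot": TCP orientation; "force": force on the tool from outside, world axes, zero at the start; "ft_torque": the same for the moment, N m; "finger_gap": opening from 0.0 (shut) to 1.0 (fully open).
Only numpy, scipy, OpenCV 4.12 (cv2) and the standard library are available. Lean on these libraries where they do the work, as an engineer would, in place of code of your own. Each camera call takes 0.05 s, during which the arm holds its last target. There are 200 camera calls.

## Working session

There is one attempt and no reset: what is moved stays moved. The work goes in short steps, Python scripts to look and compute and a tool call to move; the robot and the scene stay as the last step left them, time stands still between calls to the robot, and variables do not carry over. Pictures are saved under pics/ and viewed, about 8 in all and at most 12, crops included, and the job is handed in when it is done.

Besides the shell and the picture viewer there is one more tool, called in YAML: its name, and indented under it one key for each argument. drive_tool: Moves the arm, as the interface text tells. Its arguments: {"type":"object","properties":{"deltas":{"type":"array","items":{"type":"number"}},"squeeze":{"type":"number"}},"required":["deltas"]}

```bash
ls; mkdir -p pics
cat > h.py <<'E'
import numpy as np, cv2
from workcell import telemetry, viewer, r
def shot(n):
    i=viewer.camera_info(n); p,d=viewer.camera(n); i['f']=200/np.tan(np.radians(i['fovy']/2)); i['pose']=np.array(i['pose']); np.savez('pics/%s.npz'%n,p=p,d=d,f=i['f'],cx=i['cx'],cy=i['cy'],pose=i['pose'])
    return p,d,i
def ray(i,u,v,z):
    P=i['pose']; c=P[:3,:3]@np.array([(u-i['cx'])/i['f'],(v-i['cy'])/i['f'],1]); o=P[:3,3]
    return o+c*(z-o[2])/c[2]
def cloud(i,d):
    v,u=np.mgrid[:400,:640]; c=np.stack([(u-i['cx'])/i['f']*d,(v-i['cy'])/i['f']*d,d],-1)
    return c@i['pose'][:3,:3].T+i['pose'][:3,3]
def proj(i,X):
    c=(np.array(X)-i['pose'][:3,3])@i['pose'][:3,:3]; return c[...,0]/c[...,2]*i['f']+i['cx'],c[...,1]/c[...,2]*i['f']+i['cy']
E
python3 - <<'E'
from h import *
for n in('top','side'):
    p,d,i=shot(n); cv2.imwrite('pics/%s1.png'%n,p[...,::-1]); print(n,i['f'],i['cx'],i['cy'],i['pose'].round(3).tolist(),d.min(),d.max())
print(telemetry.observe())
E
```

```text
pics
top 491.46754334779143 319.18684036930034 203.70870705400685 [[-0.041, -0.978, 0.204, 0.172], [-0.999, 0.041, -0.003, -0.004], [-0.005, -0.204, -0.979, 1.75], [0.0, 0.0, 0.0, 1.0]] 0.0 2.7763488
side 445.99317399573727 320.68749583966513 193.20157866698642 [[0.715, -0.388, 0.582, -0.227], [-0.699, -0.422, 0.577, -0.719], [0.022, -0.819, -0.573, 0.818], [0.0, 0.0, 0.0, 1.0]] 0.0 3.269031
{'clock': 0.1, 'joint_positions': array([-72.23339417,  40.50825476,  -1.58259453,  85.08102478,
         1.26120859,  54.48038319,  -4.32512712]), 'joint_velocities': array([ 0.05711405, -0.04723015,  0.15338807,  0.04781669,  0.03537959,
       -0.01879823, -0.01852122]), 'tau': array([ 2.26467280e-03, -8.84303856e+01,  1.23685218e+00, -2.36461097e+01,
        1.70371664e-02,  5.08078490e-03, -2.09076899e-05]), 'ee_pos': array([0.19805909, 0.53959511, 0.24789811]), 'ee_rot': array([-1.79947720e+02,  1.85890268e-03,  1.59845418e+02]), 'force': array([ 0.33702517, -0.78356825, -0.19921739]), 'ft_torque': array([-8.57428302e-05, -5.01274375e-03, -2.18360595e-03]), 'finger_gap': 1.001366689830704}
```

View pics/top1.png

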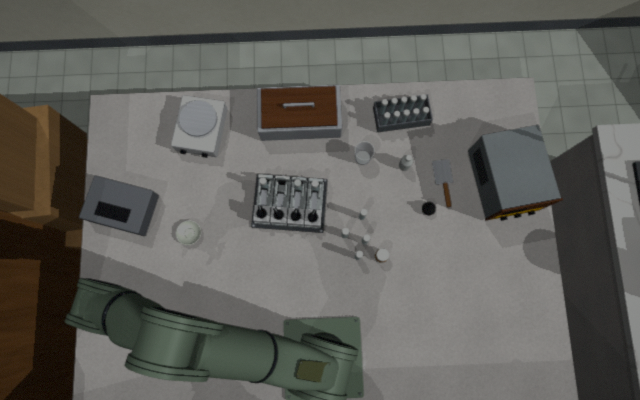

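View pics/side1.png

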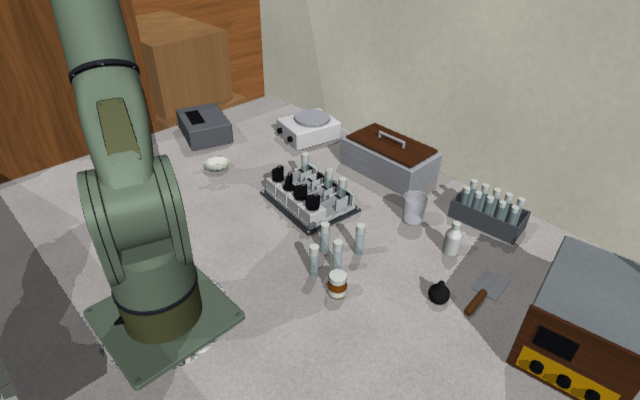

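The top view shows the rack near (289,202), and four loose tubes at (363,214), (345,232), (365,239) and (359,255). The farthest from the base appears to be the one at (363,214). I'll enlarge the rack and measure.

Run:
```python
from h import *
z=np.load('pics/top.npz'); i=z; p=z['p']
a=cv2.resize(p[165:265,240:400],None,fx=5,fy=5,interpolation=cv2.INTER_CUBIC)
cv2.imwrite('pics/c1.png',cv2.convertScaleAbs(a,alpha=1.4)[...,::-1])
for u,v in[(363,214),(345,232),(365,239),(359,255)]: 
    X=ray(i,u,v,.095); print(X.round(3),np.hypot(*X[:2]))
X=cloud(i,z['d'])
for u,v in[(400,105),(289,202),(363,213),(382,255),(280,182)]: print(u,v,X[v,u].round(3))
```

```text
[ 0.474 -0.158  0.095] 0.4999794523258811
[ 0.415 -0.094  0.095] 0.4251307663832389
[ 0.388 -0.16   0.095] 0.41966097248453244
[ 0.335 -0.137  0.095] 0.3614974162854165
400 105 [ 0.88  -0.321  0.06 ]
289 202 [0.544 0.098 0.018]
363 213 [ 0.477 -0.158  0.099]
382 255 [ 0.334 -0.218  0.064]
280 182 [0.61  0.126 0.054]
```

View pics/c1.png

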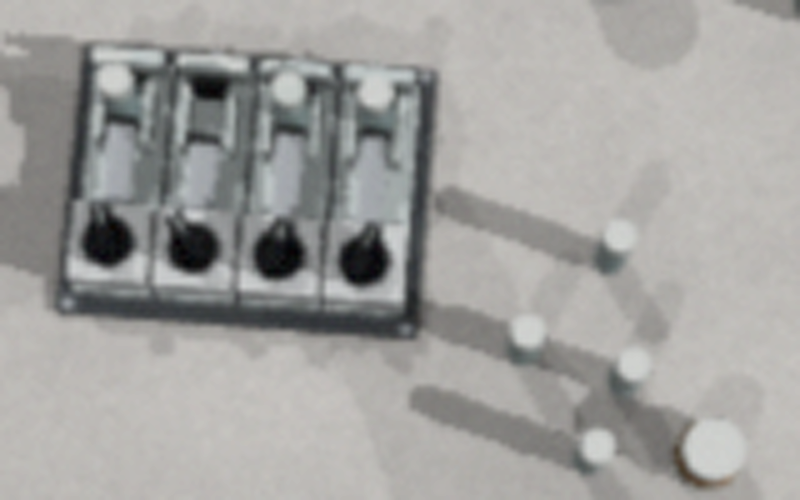

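The second station from the left, around crop pixel (205,160), has no tube. The target tube is at crop (618,238), which is about (0.475, -0.158), r = 0.50. Next I'll work out a wrist view over the rack.

```bash
cat >> h.py <<'E'
from scipy.spatial.transform import Rotation as Ro
def delta(x,y,z,yaw,base=None):
    "cm shift in tool axes and turn, to a world TCP position and yaw"
    o=telemetry.observe() if base is None else base
    R=Ro.from_euler('xyz',o['ee_rot'],degrees=True).as_matrix()
    t=R.T@(np.array([x,y,z])-o['ee_pos'])*100
    return t.round(2).tolist(), round(-((yaw-o['ee_rot'][2]+180)%360-180),2)
E
python3 - <<'E'
from h import *
o=telemetry.observe(); P=np.array(viewer.camera_info('wrist')['pose']); i=viewer.camera_info('wrist')
R=Ro.from_euler('xyz',o['ee_rot'],degrees=True).as_matrix()
print((R.T@P[:3,:3]).round(3),(R.T@(P[:3,3]-o['ee_pos'])).round(3),i['fovy'])
z=np.load('pics/top.npz')
for uv in[(65,305),(410,330),(85,45),(435,70)]: print(ray(z,240+uv[0]/5,165+uv[1]/5,.008).round(3))
for yaw in(174,-96,84): print(delta(.45,.09,.36,yaw))
E
```

```text
[[-0.    -0.958 -0.288]
 [ 1.    -0.     0.   ]
 [-0.    -0.288  0.958]] [ 0.074  0.001 -0.125] 71.56571379727691
[0.463 0.23  0.008]
[ 0.435 -0.016  0.008]
[0.656 0.213 0.008]
[ 0.626 -0.043  0.008]
([-39.14, -33.54, -11.18], np.float64(-14.15))
([-39.14, -33.54, -11.18], np.float64(-104.15))
([-39.14, -33.54, -11.18], np.float64(75.85))
```

Run:
```python
from h import *
print(delta(.535,.04,.26,84))
```

```text
([-48.84, -35.29, -1.18], np.float64(75.85))
```

drive_tool:
  deltas: [5,-12,-9,-0.3,19,5,-24,-17.5,-0.6,38,5,-36,-26,-0.9,57,5,-48.8,-35.3,-1.2,75.8,5,-48.8,-35.3,-1.2,75.8,5,-48.8,-35.3,-1.2,75.8,5,-48.8,-35.3,-1.2,75.8,5,-48.8,-35.3,-1.2,75.8,5,-48.8,-35.3,-1.2,75.8,5,-48.8,-35.3,-1.2,75.8,5,-48.8,-35.3,-1.2,75.8,5,-48.8,-35.3,-1.2,75.8,5,-48.8,-35.3,-1.2,75.8,5,-48.8,-35.3,-1.2,75.8]
  squeeze: 30

```text
clock: 1.85
ee_pos: [0.5344, 0.041, 0.2604]
ee_rot: [-180.0, -0.0, 84.1]
force: [-0.5, -0.1, -0.7]
finger_gap: 0.585
```

Run:
```python
from h import *
p,d,i=shot('wrist'); cv2.imwrite('pics/w1.png',p[...,::-1]); o=telemetry.observe(); print(o['clock'],o['ee_pos'],o['ee_rot'],o['joint_positions'])
```

```text
1.9 [0.53440879 0.04080737 0.26038924] [-1.79997116e+02 -2.03850384e-03  8.40939442e+01] [-16.11714363  37.21228953  15.62649139  92.52576225 -11.94887017
  51.90928505  -2.02679383]
```

View pics/w1.png

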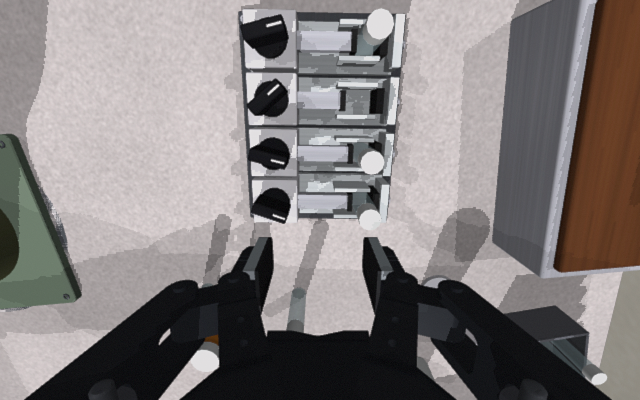

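The wrist view shows the empty station in the second row, with its knob at about (268,97) and its pocket at about (363,100). I'll measure it with depth and rays.

Run:
```python
from h import *
z=np.load('pics/wrist.npz'); p=z['p']; d=z['d']; X=cloud(z,d)
print('bench z',np.median(X[100:200,120:200,2]))
cv2.imwrite('pics/c2.png',cv2.resize(p[60:135,235:410],None,fx=4.5,fy=4.5,interpolation=cv2.INTER_CUBIC)[...,::-1])
# dark knob blobs
m=((p.max(-1)<60)&(X[...,2]>.065)&(X[...,2]<.115)).astype(np.uint8); m[:, :235]=0; m[:,300:]=0; m[225:]=0
n,l,s,c=cv2.connectedComponentsWithStats(m)
for k in range(1,n):
    if s[k,4]>100:
        q=X[l==k]; top=q[q[:,2]>.097]; print(k,s[k].tolist(),np.percentile(q[:,2],[5,25,50,75,95,99]).round(4),len(top),cv2.minAreaRect(top[:,:2].astype(np.float32)*1000) if len(top)>5 else'')
# rack outline by base plate: side of stations
g=X[...,2]
for lo,hi in((.004,.014),(.014,.026),(.05,.066)):
    mm=(g>lo)&(g<hi)&(X[...,0]>.43)&(X[...,0]<.67)&(X[...,1]>-.06)&(X[...,1]<.25); print(lo,mm.sum(),np.median(g[mm]))
print('white tops:')
for u,v in[(278,72),(283,112),(390,100),(365,86),(362,115),(365,101),(320,97),(352,100),(380,20),(372,162)]: print(u,v,p[v,u],X[v,u].round(4))
```

```text
bench z -0.00036476088342002333
1 [240, 15, 48, 33, 1033] [0.071  0.0889 0.0986 0.0995 0.1004 0.101 ] 658 ((499.60345458984375, 195.098388671875), (39.7033576965332, 13.99441909790039), 7.290029048919678)
4 [246, 79, 42, 36, 694] [0.0743 0.0978 0.099  0.0996 0.1005 0.101 ] 541 ((492.86370849609375, 135.97805786132812), (39.168251037597656, 13.948042869567871), 33.934425354003906)
11 [248, 145, 42, 24, 629] [0.0719 0.0934 0.0987 0.0996 0.1004 0.1009] 443 ((485.5116271972656, 76.43126678466797), (13.899621963500977, 39.75278091430664), 69.24012756347656)
12 [251, 194, 39, 29, 653] [0.0692 0.083  0.0978 0.0993 0.1001 0.1007] 342 ((478.44305419921875, 17.8931827545166), (12.650758743286133, 38.798095703125), 64.20330047607422)
0.004 2573 0.007366285048180932
0.014 6783 0.019293266060536662
0.05 14646 0.057353907017896555
white tops:
278 72 [87 84 87] [0.5001 0.1671 0.0265]
283 112 [ 99  98 101] [0.5037 0.1209 0.0595]
390 100 [167 172 175] [0.6236 0.1213 0.0588]
365 86 [212 214 219] [0.5969 0.1387 0.0579]
362 115 [224 227 228] [0.5918 0.1085 0.0589]
365 101 [133 136 139] [0.6023 0.124  0.0201]
320 97 [193 195 205] [0.5467 0.1327 0.0539]
352 100 [117 120 123] [0.5864 0.1269 0.0195]
380 20 [225 223 224] [0.6035 0.1862 0.1127]
372 162 [225 223 225] [0.5907 0.0644 0.1144]
```

View pics/c2.png

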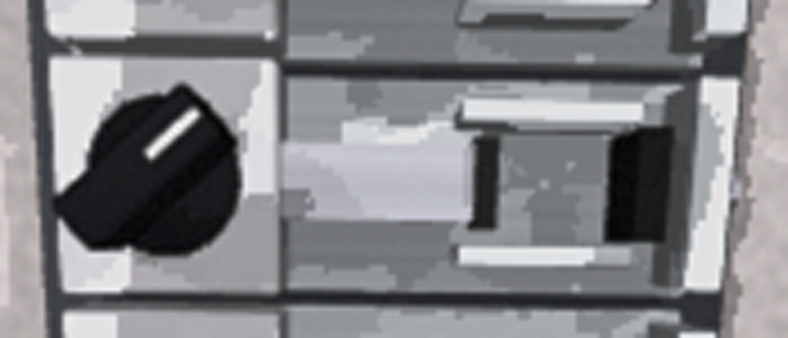

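Run:
```python
from h import *
z=np.load('pics/wrist.npz'); p=z['p']; X=cloud(z,z['d'])
h=np.radians(-6.82); k=np.array([.4929,.136]); q=X[...,:2]-k
s=np.stack([q@[np.cos(h),np.sin(h)],q@[-np.sin(h),np.cos(h)]],-1)*1000; s[...,0]-=100 # station axes about seat
r0=(slice(60,140),slice(235,410)); S=s[r0].reshape(-1,2); H=X[...,2][r0].ravel()*1000
for x in(-12,-5,2,9):
    a=(abs(S[:,0]-x)<3)&(abs(S[:,1])<30)
    w=a&(H>55)&(H<64); y=S[w,1]; print(x,'walls',np.sort(y[y<0])[[0,-1]].round(1),np.sort(y[y>0])[[0,-1]].round(1))
a=(abs(S[:,1])<8)
for b in range(-40,40,2):
    m=a&(abs(S[:,0]-b)<1); print(b,m.sum(),np.median(H[m]).round(1) if m.any() else'',end=' | ')
```

```text
-12 walls [-19.1 -14.7] [14.7 18.8]
-5 walls [-18.9 -14.6] [14.7 18.9]
2 walls [-18.8 -15.5] [14.8 19. ]
9 walls [-18.7 -15.4] [14.4 19.3]
-40 30 54.3 | -38 28 54.3 | -36 21 54.2 | -34 25 54.1 | -32 30 54.0 | -30 30 54.3 | -28 24 54.2 | -26 22 54.6 | -24 31 54.6 | -22 28 57.0 | -20 30 57.3 | -18 15 57.2 | -16 0  | -14 14 19.3 | -12 22 19.5 | -10 20 19.2 | -8 25 19.1 | -6 18 19.4 | -4 26 19.2 | -2 22 19.5 | 0 20 19.4 | 2 22 19.4 | 4 20 19.1 | 6 21 19.0 | 8 22 19.3 | 10 20 19.4 | 12 23 19.6 | 14 19 18.9 | 16 121 44.7 | 18 29 61.2 | 20 31 61.1 | 22 29 61.4 | 24 7 61.7 | 26 0  | 28 0  | 30 92 50.5 | 32 25 59.3 | 34 28 59.3 | 36 25 59.2 | 38 30 59.1 |
```

Run:
```python
from h import *
print(delta(.475,-.21,.26,83.18))
```

```text
([-25.56, -3.33, 0.04], np.float64(0.91))
```

drive_tool:
  deltas: [5,-6,-0.8,0,0.9,5,-12,-1.6,0,0.9,5,-18,-2.4,0,0.9,5,-24,-3.2,0,0.9,5,-25.5,-3.3,0,0.9,5,-25.5,-3.3,0,0.9,5,-25.5,-3.3,0,0.9,5,-25.5,-3.3,0,0.9]

```text
clock: 2.9
ee_pos: [0.4758, -0.2086, 0.2603]
ee_rot: [-180.0, -0.0, 83.3]
force: [0.0, -0.2, -0.3]
finger_gap: 0.585
```

Run:
```python
from h import *
o=telemetry.observe(); p,d,i=shot('wrist'); cv2.imwrite('pics/w2.png',p[...,::-1]); X=cloud(i,d)
m=((X[...,2]>.085)&(X[...,2]<.102)&(p.min(-1)>100)).astype(np.uint8)
n,l,s,c=cv2.connectedComponentsWithStats(m)
for k in range(1,n):
    if s[k,4]>60:
        q=X[l==k]; t=q[q[:,2]>np.percentile(q[:,2],90)-.003]; (cx,cy),rr=cv2.minEnclosingCircle(t[:,:2].astype(np.float32)*1000); print(s[k].tolist(),t[:,2].mean().round(4),cx,cy,rr,np.hypot(cx,cy))
print(o['clock'],o['ee_pos'],o['ee_rot'])
print(delta(.475,-.158,.073,83.18))
```

```text
[234, 65, 24, 27, 509] 0.0945 419.1285705566406 -93.34637451171875 11.865374565124512 429.3976062943702
[165, 121, 24, 24, 428] 0.0945 339.0703430175781 -136.12872314453125 12.020097732543945 365.3761442390821
[307, 127, 23, 24, 419] 0.0943 482.5643310546875 -159.29505920410156 11.868979454040527 508.17639604087896
[224, 142, 22, 23, 394] 0.0944 394.0419006347656 -163.53602600097656 11.835600852966309 426.6298761878387
[626, 226, 14, 9, 62] 0.0993 822.9598388671875 -301.1787109375 4.504552364349365 876.3398383676742
[479, 257, 24, 17, 243] 0.0987 668.3301391601562 -326.8205871582031 10.739215850830078 743.9602617749597
2.9 [ 0.47575642 -0.20864064  0.26031808] [-1.79996763e+02 -1.65033007e-02  8.32573462e+01]
([5.05, -0.67, 18.73], np.float64(0.06))
```

View pics/w2.png

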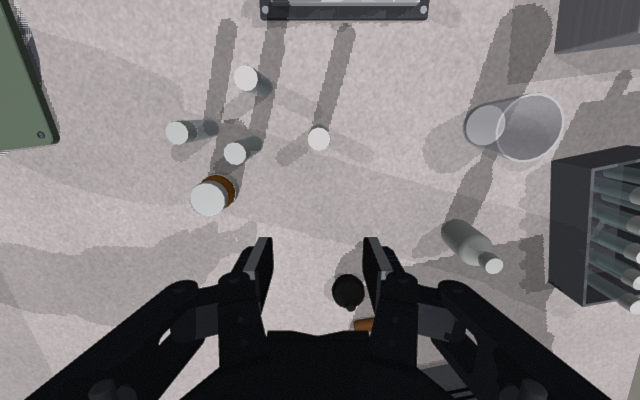

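The target is the tube at (318,139), with its cap at (0.4826, -0.1593), z = 0.0945 and radius 11.9 mm, which fits the given size. It is the farthest of the four. I'll use the minimum 20 N squeeze because the tube is glass.

Run:
```python
from h import *
print(delta(.4826,-.1593,.073,83.18))
```

```text
([5.01, 0.1, 18.73], np.float64(0.06))
```

drive_tool:
  deltas: [5,5,0.1,0,0,5,5,0.1,0,0,5,5,0.1,5,0,5,5,0.1,10,0,5,5,0.1,15,0,5,5,0.1,18.7,0,5,5,0.1,18.7,0,5,5,0.1,18.7,0,5,5,0.1,18.7,0]
  squeeze: 20

```text
clock: 4.08
ee_pos: [0.4829, -0.1606, 0.0748]
ee_rot: [179.9, 0.0, 83.2]
force: [-0.9, -0.3, -0.0]
finger_gap: 0.587
```

drive_tool:
  deltas: [4,0,0,0,0,3.2,0,0,0,0,2.7,0,0,0,0,2.2,0,0,0,0,1.8,0,0,0,0,1.8,0,0,0,0,1.8,0,0,0,0]
  squeeze: 20

```text
clock: 4.95
ee_pos: [0.4823, -0.1605, 0.0734]
ee_rot: [180.0, 0.0, 83.1]
force: [0.3, 0.5, 5.6]
finger_gap: 0.275
```

drive_tool:
  deltas: [1.8,0,0,-4,0,1.8,0,0,-9,0,1.8,0,0,-14,0,1.8,0,0,-17,0,1.8,0,0,-17,0,1.8,0,0,-17,0,1.8,0,0,-17,0]

```text
clock: 5.82
ee_pos: [0.482, -0.1604, 0.2424]
ee_rot: [-179.9, -0.0, 83.1]
force: [-0.7, 0.3, -0.1]
finger_gap: 0.274
```

Run:
```python
from h import *
o=telemetry.observe(); p,d,i=shot('wrist'); cv2.imwrite('pics/w3.png',p[...,::-1]); X=cloud(i,d)
print(o['clock'],o['ee_pos'],o['ee_rot'],o['force'],o['finger_gap'])
R=Ro.from_euler('xyz',o['ee_rot'],degrees=True).as_matrix(); T=(X-o['ee_pos'])@R*1000
m=(abs(T[...,0])<18)&(abs(T[...,1])<11)&(T[...,2]>-45)&(T[...,2]<90)&(p.min(-1)>90)
q=T[m]; v,u=np.nonzero(m); print(m.sum(),u.min(),u.max(),v.min(),v.max()); 
for a in range(-30,80,6):
    w=q[abs(q[:,2]-a)<3]
    if len(w)>5: print(a,len(w),w.min(0).round(1),w.max(0).round(1))
print(delta(.5917,.1242,.243,83.18),i['f'])
```

```text
5.825 [ 0.48197397 -0.16038835  0.24243551] [-1.79910075e+02 -5.20784706e-03  8.31418764e+01] [-0.73106966  0.30492626 -0.1489468 ] 0.27407591677957305
3374 292 342 200 311
-24 592 [ -9.7 -10.8 -22.7] [ 13.1  11.  -21. ]
-18 1313 [-10.8 -10.8 -21. ] [ 12.8  11.  -18.5]
0 66 [  6.3 -10.2   0.2] [13.1 10.2  3. ]
6 203 [  6.7 -10.1   3. ] [13.3 10.6  8.9]
12 171 [  5.7 -10.5   9. ] [13.5 10.8 14.9]
18 160 [  5.7 -10.7  15. ] [13.3 10.9 21. ]
24 138 [  5.9 -10.6  21. ] [13.3 10.9 27. ]
30 132 [  5.5 -10.5  27. ] [13.5 11.  32.9]
36 115 [  6.4 -10.6  33. ] [13.3 10.7 38.9]
42 103 [  5.5 -10.6  39. ] [13.2 11.  45. ]
48 92 [  5.8 -10.7  45. ] [13.2 10.7 51. ]
54 92 [  5.8 -10.5  51.1] [13.3 11.  57. ]
60 78 [  6.  -10.7  57.1] [13.3 10.5 63. ]
66 67 [  5.8 -10.5  63.1] [13.4 10.9 69. ]
72 52 [  6.  -10.7  69.1] [13.3 10.2 73.6]
([29.57, 7.49, -0.05], np.float64(-0.04)) 277.4817946943703
```

View pics/w3.png

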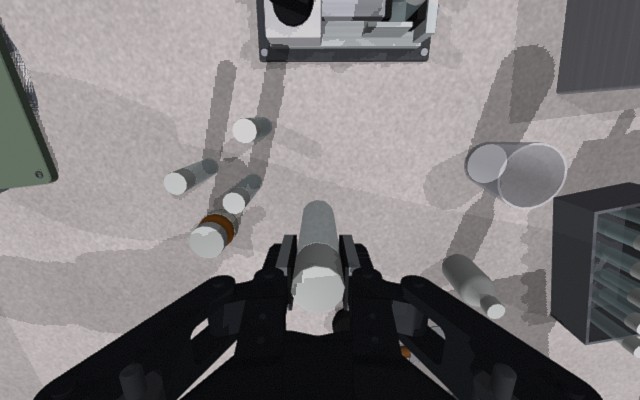

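The tube is held upright at (318,285). Its centre is 1.2 mm off along tool x and its underside is 73 mm below the TCP. Moving it over the seat now.

Run:
```python
from h import *
print(delta(.5916,.1229,.243,83.18))
```

```text
([29.44, 7.5, -0.05], np.float64(-0.04))
```

drive_tool:
  deltas: [1.8,4,1,0,0,1.8,8.5,2.1,0,0,1.8,13,3.3,0,0,1.8,17.5,4.5,0,0,1.8,22,5.6,0,0,1.8,26.5,6.7,0,0,1.8,29.4,7.5,0,0,1.8,29.4,7.5,0,0,1.8,29.4,7.5,0,0,1.8,29.4,7.5,0,0]

```text
clock: 7.12
ee_pos: [0.5917, 0.1214, 0.2433]
ee_rot: [-180.0, 0.0, 83.1]
force: [-0.1, -0.6, -1.4]
finger_gap: 0.275
```

Run:
```python
from h import *
o=telemetry.observe(); print(o['clock'],o['ee_pos'],o['ee_rot'],delta(.5916,.1229,.10,83.18))
```

```text
7.125 [0.59172513 0.12141174 0.24332503] [-1.79992667e+02  2.59916816e-02  8.30646672e+01] ([0.15, -0.03, 14.33], np.float64(-0.12))
```

drive_tool:
  deltas: [1.8,0.15,0,3,0,1.8,0.15,0,6,0,1.8,0.15,0,9,0,1.8,0.15,0,9.6,0,1.8,0.15,0,9.6,0,1.8,0.15,0,9.6,0,1.8,0.15,0,9.6,0]

```text
clock: 8.0
ee_pos: [0.5923, 0.124, 0.1481]
ee_rot: [179.9, -0.0, 83.1]
force: [0.1, -0.1, -1.0]
finger_gap: 0.272
```

Run:
```python
from h import *
o=telemetry.observe(); print(o['clock'],o['ee_pos'],o['ee_rot'],delta(.5916,.1229,.093,83.18))
p,d,i=shot('wrist'); X=cloud(i,d)
h=np.radians(-6.82); k=np.array([.5922,.1241]); q=X[...,:2]-k
s=np.stack([q@[np.cos(h),np.sin(h)],q@[-np.sin(h),np.cos(h)]],-1)*1000; H=X[...,2]*1000
for x in(-14,-10,10,14,18):
    a=(abs(s[...,0]-x)<2)&(abs(s[...,1])<22)&(H>56)&(H<64); y=s[a][:,1]; print(x,[ (v.min().round(1),v.max().round(1)) for v in(y[y<0],y[y>0]) if len(v)])
a=(abs(s[...,0])<14)&(abs(s[...,1])<16)&(H>70)&(H<115)&(p.min(-1)>90)
for b in range(70,115,6):
    w=a&(abs(H-b)<3)
    if w.any(): print(b,w.sum(),s[w].min(0).round(1),s[w].max(0).round(1))
```

```text
8.0 [0.5922819  0.1239903  0.14809414] [ 1.79942649e+02 -1.77002226e-02  8.31409425e+01] ([-0.12, -0.06, 5.51], np.float64(-0.04))
-14 [(np.float64(-18.4), np.float64(-14.4)), (np.float64(15.1), np.float64(19.5))]
-10 [(np.float64(15.1), np.float64(19.6))]
10 [(np.float64(15.2), np.float64(19.7))]
14 [(np.float64(-18.0), np.float64(-12.5)), (np.float64(5.2), np.float64(19.6))]
18 [(np.float64(-17.7), np.float64(-0.0)), (np.float64(0.1), np.float64(13.7))]
76 51 [-10.5   5.2] [11.2 12.9]
82 65 [-10.3   5.8] [11.  12.8]
88 68 [-8.6  5. ] [11.4 13. ]
94 62 [-7.5  7.8] [10.2 13.3]
100 51 [-5.3  2.9] [12.  12.9]
106 60 [-5.1  3.7] [11.8 13. ]
112 96 [-10.6   2.7] [12.2 13.5]
```

drive_tool:
  deltas: [1.8,-0.06,-0.03,2,0,1.8,-0.06,-0.03,4,0,1.8,-0.06,-0.03,5,0,1.8,-0.06,-0.03,5.2,0,1.8,-0.06,-0.03,5.2,0,1.8,-0.06,-0.03,5.2,0]

```text
clock: 8.8
ee_pos: [0.5919, 0.1234, 0.0959]
ee_rot: [180.0, -0.0, 83.1]
force: [0.2, 1.0, -0.4]
finger_gap: 0.277
```

Run:
```python
from h import *
p,d,i=shot('wrist'); X=cloud(i,d); o=telemetry.observe(); print(o['ee_pos'],o['force'])
q=X[(abs(X[...,0]-.592)<.008)&(abs(X[...,1]-.124)<.008)&(p.min(-1)>120)]; print(np.percentile(q[:,2],[10,50,90,98]))
```

```text
[0.59187009 0.12346522 0.09583264] [ 0.46602305 -0.42719608 -0.6775618 ]
[0.11598004 0.11661238 0.11728869 0.11767125]
```

drive_tool:
  deltas: [1.8,0,0,0.1,0,1.8,0,0,0.2,0,1.8,0,0,0.2,0,1.8,0,0,0.2,0]

```text
clock: 9.35
ee_pos: [0.5917, 0.1234, 0.0935]
ee_rot: [180.0, 0.0, 83.1]
force: [-0.7, 0.2, 5.5]
finger_gap: 0.272
```

drive_tool:
  deltas: [1.8,0,0,0.05,0,1.8,0,0,0.1,0,1.8,0,0,0.1,0,1.8,0,0,0.1,0]

```text
clock: 9.85
ee_pos: [0.592, 0.1234, 0.0933]
ee_rot: [179.9, -0.0, 83.1]
force: [-3.9, 0.4, 19.9]
finger_gap: 0.278
```

The tube has touched the floor. I'll ease off, release, and rise.

drive_tool:
  deltas: [1.8,0,0,-0.1,0,1.8,0,0,-0.1,0,2.6,0,0,-0.1,0,3,0,0,-0.1,0,3.6,0,0,-0.1,0,4.2,0,0,-0.1,0,4.5,0,0,-0.1,0,4.5,0,0,-0.1,0,4.5,0,0,-2.1,0,4.5,0,0,-5,0,4.5,0,0,-9,0,4.5,0,0,-12,0,4.5,0,0,-12,0,4.5,0,0,-12,0]

```text
clock: 11.6
ee_pos: [0.5914, 0.1235, 0.2116]
ee_rot: [-180.0, 0.0, 83.1]
force: [0.7, -0.2, -0.2]
finger_gap: 0.525
```

Run:
```python
from h import *
o=telemetry.observe(); p,d,i=shot('wrist'); cv2.imwrite('pics/w4.png',p[...,::-1]); X=cloud(i,d); print(o['clock'],o['ee_pos'],o['ee_rot'],o['force'])
h=np.radians(-6.82); q=X[...,:2]-np.array([.5922,.1241])
s=np.stack([q@[np.cos(h),np.sin(h)],q@[-np.sin(h),np.cos(h)]],-1)*1000; H=X[...,2]*1000
a=(abs(s[...,0])<16)&(abs(s[...,1])<16)&(p.min(-1)>90)
for b in(75,90,105): 
    w=a&(abs(H-b)<7); print(b,w.sum(),s[w].min(0).round(1),s[w].max(0).round(1))
w=a&(H>110); print('top',np.median(H[w]),cv2.minEnclosingCircle(s[w].astype(np.float32)))
m=((p.max(-1)<60)&(H>65)&(H<115)&(abs(s[...,0]+100)<26)&(abs(s[...,1])<26)); t=X[m&(H>97)]; print(len(t),t[:,2].mean(),cv2.minAreaRect(t[:,:2].astype(np.float32)*1000) if len(t)>5 else'')
```

```text
11.6 [0.59135483 0.12345192 0.21164863] [-1.79950481e+02  1.55082136e-02  8.31478939e+01] [ 0.72847028 -0.17471401 -0.17129727]
75 76 [-11.1   2. ] [11.3 12.3]
90 86 [-11.4   3.8] [10.6 12.4]
105 102 [-11.4   2.5] [11.2 12.4]
top 114.25486660377248 ((-0.407034695148468, 0.6855522394180298), 11.847280502319336)
557 0.09923749889375795 ((493.2153015136719, 136.28335571289062), (39.738277435302734, 13.872942924499512), 33.50275802612305)
```

View pics/w4.png

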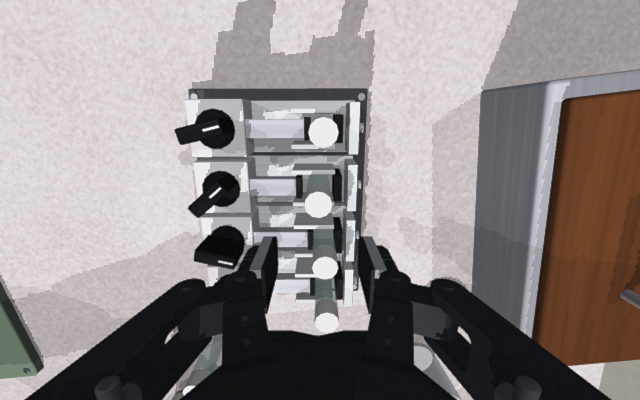

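The tube stands in the pocket of row 2, with its cap top at (318,204). The top is at 114 mm, it is upright, and it sits within 0.7 mm of the seat. Now the knob, with its axis at (0.493, 0.1362) and its bar at 33.7°.

Run:
```python
from h import *
print(delta(.493,.1361,.17,33.7))
```

```text
([0.09, -9.9, 4.15], np.float64(49.45))
```

drive_tool:
  deltas: [4,0,-3,0,10,3,0,-6,0,20,2.6,0.1,-9,0,30,2.6,0.1,-9.9,1,40,2.6,0.1,-9.9,4.1,49.4,2.6,0.1,-9.9,4.1,49.4,2.6,0.1,-9.9,4.1,49.4,2.6,0.1,-9.9,4.1,49.4]

```text
clock: 12.65
ee_pos: [0.4938, 0.1362, 0.1721]
ee_rot: [180.0, -0.1, 33.9]
force: [0.0, 1.0, 0.8]
finger_gap: 0.308
```

Run:
```python
from h import *
o=telemetry.observe(); p,d,i=shot('wrist'); X=cloud(i,d); print(o['clock'],o['ee_pos'],o['ee_rot'],o['joint_positions'][6],o['finger_gap'])
H=X[...,2]; m=(H>.094)&(H<.106)&(np.hypot(X[...,0]-.493,X[...,1]-.136)<.026)&(p.max(-1)<70); t=X[m]; print(len(t),t[:,2].mean(),cv2.minAreaRect(t[:,:2].astype(np.float32)*1000))
print(delta(.493,.1361,.085,33.6)); print(o['ft_torque'])
```

```text
12.65 [0.49380012 0.13615727 0.17206005] [ 1.79986418e+02 -5.18974398e-02  3.38593743e+01] -43.53254590407519 0.3083228304011402
799 0.09914922993759182 ((493.1328125, 135.97354125976562), (39.724361419677734, 13.556509017944336), 33.27416229248047)
([-0.08, -0.04, 8.7], np.float64(0.23))
[-0.04302571  0.04732764 -0.02110152]
```

drive_tool:
  deltas: [2.6,-0.08,-0.04,3,0.4,2.6,-0.08,-0.04,6,0.4,2.6,-0.08,-0.04,8,0.4,2.6,-0.08,-0.04,8.6,0.4,2.6,-0.08,-0.04,8.6,0.4,2.6,-0.08,-0.04,8.6,0.4]

```text
clock: 13.45
ee_pos: [0.4929, 0.1362, 0.0861]
ee_rot: [180.0, -0.1, 33.4]
force: [0.1, 0.0, -0.1]
finger_gap: 0.305
```

drive_tool:
  deltas: [2,0,0,0,0,1.5,0,0,0,0,0.9,0,0,0,0,0.9,0,0,0,0,0.9,0,0,0,0,0.9,0,0,0,0]
  squeeze: 60

```text
clock: 14.2
ee_pos: [0.4931, 0.1357, 0.0858]
ee_rot: [179.9, -0.1, 33.3]
force: [1.0, -3.4, 8.6]
finger_gap: 0.16
```

Run:
```python
from h import *
o=telemetry.observe(); print(o)
```

```text
{'clock': 14.2, 'joint_positions': array([-29.76279275,  52.35962936,  20.40088966, 107.87323432,
       -37.97849152,  26.55382217, -38.72287113]), 'joint_velocities': array([ 0.00274537,  0.01970494, -0.04696598,  0.02948045, -0.07302483,
        0.11052767, -0.04725   ]), 'tau': array([ -1.73901904, -82.90871143,   7.11248606,  -9.44244146,
        -0.62941683,   0.61054872,  -0.24390011]), 'ee_pos': array([0.49314446, 0.13565187, 0.0858173 ]), 'ee_rot': array([ 1.79926023e+02, -5.31722517e-02,  3.33363131e+01]), 'force': array([ 1.04374434, -3.36877356,  8.62650977]), 'ft_torque': array([-0.79054147, -0.20808125,  0.19883825]), 'finger_gap': 0.1600586934122919}
```

drive_tool:
  deltas: [0.9,0,0,0,5,0.9,0,0,0,10,0.9,0,0,0,15,0.9,0,0,0,20,0.9,0,0,0,24,0.9,0,0,0,27,0.9,0,0,0,27,0.9,0,0,0,27]

```text
clock: 15.2
ee_pos: [0.4933, 0.1353, 0.0858]
ee_rot: [179.9, -0.1, 6.3]
force: [2.7, -4.8, 6.9]
finger_gap: 0.155
```

```bash
cat > t.py <<'E'
from h import *
o=telemetry.observe(); print(o['clock'],o['ee_pos'].round(4),'yaw',o['ee_rot'][2].round(2),'k~',np.radians(33.3-o['ee_rot'][2]).round(3)+.04,o['force'].round(1),'T',o['ft_torque'].round(3),'tau7',o['tau'][6].round(3),'j7',o['joint_positions'][6].round(2),o['finger_gap'].round(3))
E
python3 t.py
```

```text
Traceback (most recent call last):
  File "t.py", line 2, in <module>
    o=telemetry.observe(); print(o['clock'],o['ee_pos'].round(4),'yaw',o['ee_rot'][2].round(2),'k~',np.radians(33.3-o['ee_rot'][2]).round(3)+.04,o['force'].round(1),'T',o['ft_torque'].round(3),'tau7',o['tau'][6].round(3),'j7',o['joint_positions'][6].round(2),o['finger_gap'].round(3))
                                                                                                                                                                                                                                                                   ^^^^^^^^^^^^^^^^^^^^^
AttributeError: 'float' object has no attribute 'round'
```

```bash
sed -i "s/o\['finger_gap'\].round(3)/round(o['finger_gap'],3)/" t.py; python3 t.py
```

```text
15.2 [0.4933 0.1353 0.0858] yaw 6.3 k~ 0.511 [ 2.7 -4.8  6.9] T [-1.213 -0.439  0.021] tau7 -0.011 j7 -56.61 0.155
```

drive_tool:
  deltas: [0.9,0,0,0,2,0.9,0,0,0,2,0.9,0,0,0,2]

```text
clock: 15.58
ee_pos: [0.4933, 0.1353, 0.0858]
ee_rot: [179.9, -0.1, 4.3]
force: [2.2, -5.5, 7.9]
finger_gap: 0.156
```

```bash
python3 t.py
```

```text
15.575 [0.4933 0.1353 0.0858] yaw 4.31 k~ 0.546 [ 2.2 -5.5  7.9] T [-1.235 -0.371  0.182] tau7 -0.138 j7 -57.99 0.156
```

drive_tool:
  deltas: [0.9,0,0,0,2,0.9,0,0,0,2,0.9,0,0,0,2]

```text
clock: 15.95
ee_pos: [0.4933, 0.1352, 0.0858]
ee_rot: [179.9, -0.1, 2.3]
force: [2.3, -5.5, 7.2]
finger_gap: 0.154
```

```bash
python3 t.py
```

```text
15.95 [0.4933 0.1352 0.0858] yaw 2.31 k~ 0.5810000000000001 [ 2.3 -5.5  7.2] T [-1.267 -0.384  0.092] tau7 -0.14 j7 -59.39 0.154
```

drive_tool:
  deltas: [0.9,0,0,0,2,0.9,0,0,0,2,0.9,0,0,0,2]

```text
clock: 16.32
ee_pos: [0.4933, 0.1352, 0.0858]
ee_rot: [179.9, -0.1, 0.3]
force: [2.5, -6.7, 7.3]
finger_gap: 0.154
```

```bash
python3 t.py
```

```text
16.325 [0.4933 0.1352 0.0858] yaw 0.3 k~ 0.616 [ 2.5 -6.7  7.3] T [-1.294 -0.396  0.126] tau7 -0.139 j7 -60.79 0.154
```

drive_tool:
  deltas: [0.9,0,0,0,1,0.9,0,0,0,2,0.9,0,0,0,3]

```text
clock: 16.7
ee_pos: [0.4933, 0.1351, 0.0858]
ee_rot: [179.9, -0.1, -2.7]
force: [2.0, -7.8, 7.6]
finger_gap: 0.155
```

```bash
python3 t.py
```

```text
16.7 [0.4933 0.1351 0.0858] yaw -2.71 k~ 0.669 [ 2.  -7.8  7.6] T [-1.476 -0.367  0.354] tau7 -0.036 j7 -62.93 0.155
```

drive_tool:
  deltas: [0.9,0,0,0,1,0.9,0,0,0,2,0.9,0,0,0,3]

```text
clock: 17.08
ee_pos: [0.4933, 0.1351, 0.0858]
ee_rot: [179.9, -0.1, -5.7]
force: [2.1, -7.1, 7.4]
finger_gap: 0.157
```

```bash
python3 t.py
```

```text
17.075 [0.4933 0.1351 0.0858] yaw -5.71 k~ 0.7210000000000001 [ 2.1 -7.1  7.4] T [-1.535 -0.356  0.387] tau7 -0.034 j7 -65.08 0.157
```

drive_tool:
  deltas: [0.9,0,0,0,1,0.9,0,0,0,2,0.9,0,0,0,3]

```text
clock: 17.45
ee_pos: [0.4933, 0.135, 0.0858]
ee_rot: [179.9, -0.1, -8.7]
force: [1.8, -7.0, 7.6]
finger_gap: 0.154
```

```bash
python3 t.py
```

```text
17.45 [0.4933 0.135  0.0858] yaw -8.72 k~ 0.773 [ 1.8 -7.   7.6] T [-1.517 -0.397  0.322] tau7 -0.029 j7 -67.26 0.154
```

The free-turn torque while moving is about 0.354 N m, with ±0.03 noise. The target is therefore about 0.52. I'll carry on in the same way.

drive_tool:
  deltas: [0.9,0,0,0,1,0.9,0,0,0,2]

```text
clock: 17.7
ee_pos: [0.4933, 0.135, 0.0859]
ee_rot: [179.9, -0.1, -10.7]
force: [1.3, -7.4, 7.3]
finger_gap: 0.158
```

```bash
python3 t.py
```

```text
17.7 [0.4933 0.135  0.0859] yaw -10.72 k~ 0.808 [ 1.3 -7.4  7.3] T [-1.612 -0.384  0.395] tau7 -0.029 j7 -68.72 0.158
```

drive_tool:
  deltas: [0.9,0,0,0,1,0.9,0,0,0,2]

```text
clock: 17.95
ee_pos: [0.4933, 0.135, 0.0858]
ee_rot: [179.9, -0.1, -12.7]
force: [1.7, -7.2, 7.3]
finger_gap: 0.152
```

```bash
python3 t.py
```

```text
17.95 [0.4933 0.135  0.0858] yaw -12.72 k~ 0.8430000000000001 [ 1.7 -7.2  7.3] T [-1.596 -0.38   0.412] tau7 -0.026 j7 -70.19 0.152
```

drive_tool:
  deltas: [0.9,0,0,0,1,0.9,0,0,0,2]

```text
clock: 18.2
ee_pos: [0.4933, 0.135, 0.0858]
ee_rot: [179.9, -0.1, -14.7]
force: [1.1, -9.1, 8.2]
finger_gap: 0.156
```

```bash
python3 t.py
```

```text
18.2 [0.4933 0.135  0.0858] yaw -14.72 k~ 0.878 [ 1.1 -9.1  8.2] T [-1.63  -0.345  0.371] tau7 -0.067 j7 -71.67 0.156
```

drive_tool:
  deltas: [0.9,0,0,0,1,0.9,0,0,0,2]

```text
clock: 18.45
ee_pos: [0.4933, 0.1349, 0.0858]
ee_rot: [179.9, -0.1, -16.7]
force: [3.0, -8.1, 7.0]
finger_gap: 0.158
```

```bash
python3 t.py
```

```text
18.45 [0.4933 0.1349 0.0858] yaw -16.72 k~ 0.913 [ 3.  -8.1  7. ] T [-1.724 -0.365  0.476] tau7 -0.114 j7 -73.15 0.158
```

drive_tool:
  deltas: [0.9,0,0,0,1,0.9,0,0,0,2]

```text
clock: 18.7
ee_pos: [0.4933, 0.1349, 0.0859]
ee_rot: [179.9, -0.1, -18.7]
force: [2.0, -8.0, 8.0]
finger_gap: 0.151
```

```bash
python3 t.py
```

```text
18.7 [0.4933 0.1349 0.0859] yaw -18.71 k~ 0.9480000000000001 [ 2. -8.  8.] T [-1.779 -0.357  0.547] tau7 -0.162 j7 -74.65 0.151
```

The bite is near k ≈ 0.85. The rise in tau7 and the angle past the bite both give about 11.5–12 N now, so I'll add 1°.

drive_tool:
  deltas: [0.9,0,0,0,1]

```text
clock: 18.82
ee_pos: [0.4933, 0.1349, 0.0858]
ee_rot: [179.9, -0.1, -19.7]
force: [1.3, -8.1, 6.5]
finger_gap: 0.154
```

```bash
python3 t.py
```

```text
18.825 [0.4933 0.1349 0.0858] yaw -19.71 k~ 0.9650000000000001 [ 1.3 -8.1  6.5] T [-1.792 -0.383  0.541] tau7 -0.187 j7 -75.4 0.154
```

drive_tool:
  deltas: [0.9,0,0,0,0,0.9,0,0,0,0]

```text
clock: 19.08
ee_pos: [0.4933, 0.1349, 0.0859]
ee_rot: [179.9, -0.1, -19.7]
force: [1.6, -8.4, 7.1]
finger_gap: 0.151
```

```bash
python3 t.py
```

```text
19.075 [0.4933 0.1349 0.0859] yaw -19.69 k~ 0.9650000000000001 [ 1.6 -8.4  7.1] T [-1.762 -0.361  0.385] tau7 -0.403 j7 -75.39 0.151
```

All three estimates agree on about 13.3–14 N. Releasing and lifting away.

drive_tool:
  deltas: [1.5,0,0,0,0,1.8,0,0,0,0,2.2,0,0,0,0,2.4,0,0,0,0,2.4,0,0,0,0,2.4,0,0,-2,0,2.4,0,0,-5,0,2.4,0,0,-9,0,2.4,0,0,-13,0,2.4,0,0,-16,0,2.4,0,0,-16,0,2.4,0,0,-16,0]

```text
clock: 20.58
ee_pos: [0.4923, 0.1363, 0.2447]
ee_rot: [180.0, 0.0, -19.6]
force: [-1.0, -0.2, -0.5]
finger_gap: 0.281
```

Run:
```python
from h import *
o=telemetry.observe(); print(o['clock'],o['ee_pos'],o['ee_rot'],o['force'],o['ft_torque'])
p,d,i=shot('wrist'); cv2.imwrite('pics/w5.png',p[...,::-1]); X=cloud(i,d)
h=np.radians(-6.82); q=X[...,:2]-np.array([.5922,.1241])
s=np.stack([q@[np.cos(h),np.sin(h)],q@[-np.sin(h),np.cos(h)]],-1)*1000; H=X[...,2]*1000
for n,y0 in((1,60),(0,0),(-1,-60),(-2,-120)):
    m=(p.max(-1)<70)&(H>97)&(H<103)&(np.hypot(s[...,0]+100,s[...,1]-y0)<26); t=X[m]; print('knob',n,len(t),cv2.minAreaRect(t[:,:2].astype(np.float32)*1000) if len(t)>5 else'')
w=(np.hypot(s[...,0],s[...,1])<18)&(p.min(-1)>90)&(H>108); print('tube top',np.median(H[w]),cv2.minEnclosingCircle(s[w].astype(np.float32)))
```

```text
20.575 [0.49231649 0.1362624  0.24472855] [ 1.79986673e+02  4.29617763e-02 -1.96468981e+01] [-1.01744093 -0.22904301 -0.4720998 ] [-0.031843    0.01082064 -0.00207297]
knob 1 435 ((500.1705322265625, 194.90151977539062), (39.07380294799805, 13.51742935180664), 7.0457234382629395)
knob 0 447 ((492.7554626464844, 135.80946350097656), (13.401880264282227, 39.0952033996582), 70.04029083251953)
knob -1 480 ((486.22308349609375, 76.08915710449219), (14.10180377960205, 38.787601470947266), 69.59518432617188)
knob -2 490 ((479.08502197265625, 17.27007484436035), (13.45596981048584, 38.962974548339844), 63.07889938354492)
tube top 114.27549618312582 ((4.028999328613281, 0.25263068079948425), 11.82636833190918)
```

View pics/w5.png

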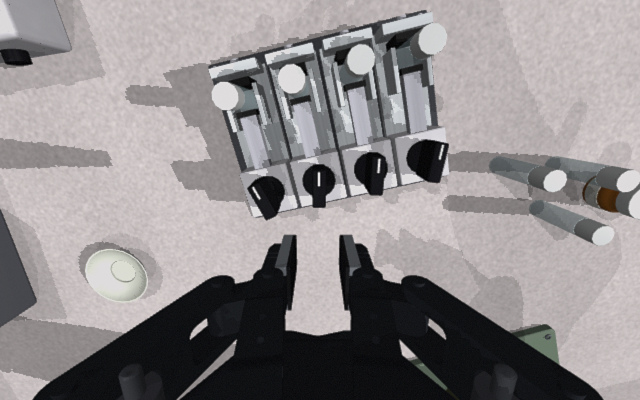

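The tube in the second station is against the backstop, with its cap at (291,78), and our knob at (319,182) stands at -20°. The neighbouring bars have moved by no more than the measuring noise. Handing in.

```bash
python3 -c "
from workcell import r
print(r.hand_in())"
```

```text
the job is handed in; nothing more can be done
None
```

I stood the farthest loose tube in the empty pocket (second station from the left), let go of it, turned that knob clockwise about 54°, then backed off and handed in at about 21 s.

- **Jaw force:** I estimate 13.3–14 N. The wrist torque rise gave about 14 N but is noisy (±3 N). The last joint's torque gave 13.3 N, and the angle past the bite gave 13.9 N. At rest after that last step the wrist torque read only 0.385 N m. I had no at-rest reading taken after an equal step to compare it with, so I relied on the moving readings.
- **Tube:** it stands against the backstop with its top at 114 mm, the height expected when it sits on the pocket floor. I pushed it down with up to about 20 N when setting it there.
- **Neighbours:** their bars match the first view to about 0.4°. The fourth reads 1.1° different, but its first view was partly hidden.
- **Other things on the bench:** I did not measure them again at the end. Nothing touched them that I saw, and the last picture shows only some of them.

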